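Hold the strongbox latch drawn with its key

ROBOT

A 7-joint arm with a two-finger parallel gripper is mounted at the origin on the work surface. World frame = base frame: x ahead of the robot, y to its left, z up, the work surface at z = 0. Lengths are in m, angles in rad, forces in N, time in s.
With the tool pointing down it reaches from about 0.425 to 0.95 m from the base axis. Payload 4.7 kg.
Tool frame: the origin (TCP) lies at the very end of the fingers, on their centre line; the grasp point (between the pads) lies 19 mm behind it (arm.pinch_z is the distance from the TCP to the grasp point, in m); x points along the fingers, z is the direction in which the jaws open and shut, and the axes are right-handed (so a half turn about x gives the same grasp; the last joint's range is limited). The gripper opens to 87 mm and grips with 3 to 60 N. Pads are 19 mm wide; open, the fingers measure 117 mm over their backs; the gripper's body (75 mm by 190 mm) begins 51 mm behind the grasp point.
Start: joints at [1.116, 0.469, -0.049, 1.532, 0.024, 1.141, -0.082], TCP at [0.279, -0.615, 0.223] pointing down, gripper open.
Joint ranges: [-2.59, 2.59], [-0.33, 1.99], [-1.39, 1.29], [0.1, 2.45], [-1.04, 4.18], [0.21, 1.99], [-2.66, 2.66]. Speed limits (rad/s): [2.57, 2.57, 3.14, 3.14, 3.14, 3.14, 3.14].

INTERFACE

Orientations are given as a rotation vector (axis times angle).
In Python, from bench import arm, get_image, camera_info, spotter gives the robot as it stands.
- The arm moves only by the tool play_rows, never from a script. Its argument "commands" is one flat list of numbers, 7 for each row, row after row: the turn, a rotation vector about the tool's x, y, z each as a share of 45 degrees, from -1 to 1, then the shift along the tool's x, y, z each as a share of 0.25 m, from -1 to 1, then the closure, from 0 (fully open) to 1 (shut). A call has 1 to 12 rows; each row is the pose to reach, as a shift and turn from the pose measured when the call began, along the tool's axes at that moment; what a row does not reach only later rows make up. A row lasts 1/10 s, in which the tool goes at most 50 mm and 8.59 degrees, less where a joint would pass 70% of its speed; a pose out of reach is approached as far as the arm can. A call with a number of a shift or a turn outside -1 to 1 is refused whole. A call with a gripper value outside its range is refused whole. The fingers move at their own pace and stop on an object; "force" is the grip in N (left out, the last holds). Time passes only in rows, so rows that repeat a pose let the fingers close. It gives the time, the measured TCP pose, the force and the opening at its end, in the units of the state.
- arm.state(): the state, without advancing time (a new reading comes with each control period).
- get_image(name): name is "side" or "top"; returns the picture (420x560x3 uint8, red, green, blue); there is no depth.
- camera_info(name): a dict with "intrinsics" (3x3 intrinsics, pixels), "R" (3x3) and "t" (3): a world point X has camera coordinates R X + t. Camera axes: x right, y down, z forward; pixel columns grow to the right and rows downward; lengths in m; the calibration is good to about 2 mm. A picture is of the moment at which its call begins. camera_info takes no time and is no camera call.
- arm.hand_in(): hands the job in, once; it reports no verdict.
Trained networks look in the newest picture that a camera, given by its name, has taken for a name from the list of things; names that differ only in an ending like _2 or _b are one class to them, and where a whole thing is asked for, a point or a joint stands for the part that bears it (a point fixed in the world has none). Each returns a list of dicts, best first, with "confidence" (0 to 1); they miss things now and then, are a little off and sometimes report something else, mostly with a low value. They report only what shows in the picture. A call takes as long as a camera call. They do not tell look-alikes from the thing itself.
- spotter.recognise(label, camera): "at" ([column, row] in pixels, amid what is visible of it).
The state is a dict: "clock": time; "qpos": joint angles; "qvel": joint speeds; "joint_torque": joint torques, N m; "tool_pos": TCP position; "tool_rot": TCP orientation; "force": force on the tool from outside, world axes, zero at the start; "torque": the same for the moment, N m; "finger_gap": finger opening in m.
Only numpy, scipy, OpenCV 4.12 (cv2) and the standard library are available. Lean on these libraries where they do the work, as an engineer would, in place of code of your own. Each camera call takes 0.05 s, during which the arm holds its last target.

TASK

Take the blue-headed key out of the wooden key rack, push it fully home into the blue-ringed lock in the strongbox lid (working it to and fro past the sticky pins and disc), and only then turn it a quarter turn clockwise as seen from above. The lock is sprung, so finish with the key still gripped and held turned, keeping the latch drawn back. Leave the other two keys in the rack and the carton, tape roll and tin where they are.

Things in the scene. Friction and masses are not known exactly. Their poses are not given: they have to be found in the camera images.
- blue_key_head (a point): Blue plastic head of the key to use; this point is its centre. The key stands upright in the rack, blade down. Head 12 mm thick along its x, 30 mm wide along y, 34 mm high (z up); grip it across x. Under it a black collar 10 x 18 x 8 mm, whose underside (25 mm below this point) is the shoulder that rests on the rack top or, when home, on the lock face.
- blue_key_tip (a point): Middle of the blue key's lower end, 59 mm below the head's centre, same axes. Steel blade 4 mm thick (x), 12 mm wide (y), 34 mm from shoulder to rounded tip; the same both ways round, so it may enter half a turn about. About 50 g. In the rack the blade sits 34 mm deep with about 1 mm play each side.
- lock_mouth (a point): Centre of the lock face at the keyway's mouth, 101 mm above the table, fixed to the box, z up along the turning axis. At rest the keyway (14.2 mm along this point's y, 6.2 mm along x, mouth bevelled 2.5 mm) runs along y. Home: shoulder on the face, tip 34 mm below it. The key sticks at sprung pins 7 and 12 mm down, then at a sticky slotted disc (see lock_disc).
- lock_disc (a point): In the lock, on its axis 16 mm below the face: the top of an unseen sticky disc, slotted like the keyway but standing about 0.3 to 0.5 rad clockwise of it. Push down with about 10 N and work the key to and fro, up to 0.6 rad clockwise, a little at a time, until it slips through; pushing straight takes about 20 N. The disc then turns with the key.
- lock_plug (a joint): Turning of the 36 mm lock plug, rad: 0 at rest, growing clockwise seen from above, 1.57 at a quarter turn, stop at 1.66. A spring turns it back to 0; turning takes about 0.13 N m at a quarter turn. The key has up to 0.3 rad of play in the keyway, so it must turn a little further than the plug.
- strongbox: Grey steel strongbox, 160 mm (x) by 260 mm (y) by 95 mm high, heavy, fixed; origin at the centre of its underside. The lock is in its lid, 25 mm in front of (-x) the middle; a blue ring 48 mm across stands round it 6 mm above the lid, level with the lock face.
- rack: Wooden key rack, 56 mm (x) by 176 mm (y) by 40 mm high, fixed; origin at the centre of its underside. Three slots in a row along y at -56, 0 and +56 mm, one key in each, in any order, the keys' axes along the rack's.
- red_key_head (a point): Head of the red-headed key; this point is the centre of the head. Same key shape; leave it in the rack.
- yellow_key_head (a point): Head of the yellow-headed key; this point is the centre of the head. Same key shape; leave it in the rack.
- carton_center (a point): Small brown carton 45 x 45 x 30 mm high standing on the strongbox lid, 85 to 120 mm to the right (-y side) of the lock; this point is its centre. Leave it.
- tape_roll: Grey tape roll lying flat, 90 mm across, 36 mm high, beyond the work; origin at the centre of its underside. Leave it.
- tin: Upright tin, 64 mm across, 85 mm high, beyond the work; origin at the centre of its underside. Leave it.
- blue_key: The blue-headed key as a whole; origin at the tip of the blade, the same point and axes as blue_key_tip.
Not all that is in view belongs to the job. Of the things like the blue_key, leave any that is green; of the rest the smaller one is meant.

How it is judged:
By the outcome, as a careful person would: the job done as asked, in the order asked, and still so for the second after the job is handed in, while the arm keeps its last pose, push and grip.
It also fails if it takes over 58 s, if anything falls off the work surface, if the arm or the gripper's body presses on something with over 40 N, if the wrist force passes 120 N, or if a joint passes its speed limit or range.

## Working session

There is one attempt and no reset: what is moved stays moved. The work goes in short steps, Python scripts to look and compute and a tool call to move; the robot and the scene stay as the last step left them, time stands still between calls to the robot, and variables do not carry over. Pictures are saved under pics/ and viewed, and the job is handed in when it is done.

Besides the shell and the picture viewer there is one more tool, called after "Emit:" by a JSON object that holds its "method" and its "body", one argument or row to a line. play_rows: Moves the arm, as the interface text tells. Shift numbers are shares of 0.25 m and turn numbers shares of 45 degrees, none past 1 either way. Its arguments: {"type":"object","properties":{"commands":{"type":"array","items":{"type":"number","minimum":-1,"maximum":1}},"force":{"type":"number"}},"required":["commands"]}

```bash
ls; mkdir -p pics
python3 - <<'E'
from bench import arm, get_image, camera_info, spotter
import cv2
for c in ("side","top"):
    im=get_image(c); cv2.imwrite(f"pics/{c}0.png",im[:,:,::-1])
    print(c,camera_info(c))
    for l in ("blue_key_head","lock_mouth","red_key_head","yellow_key_head","blue_key","carton_center","rack","strongbox"):
        print(l,[( [round(float(v),1) for v in d["at"]],round(d["confidence"],2)) for d in spotter.recognise(l,c)])
print(arm.state(), arm.pinch_z)
E
```

```text
pics
side {'intrinsics': array([[417.55154947,   0.        , 281.74106768],
       [  0.        , 417.55154947, 204.66812872],
       [  0.        ,   0.        ,   1.        ]]), 'R': array([[-0.89160989, -0.45247896, -0.01716345],
       [-0.31509926,  0.64723253, -0.69411995],
       [ 0.32518342, -0.61347602, -0.71965472]]), 't': array([0.57129823, 0.25893778, 0.805285  ])}
blue_key_head [([230.3, 256.3], 0.87), ([266.9, 286.1], 0.56), ([301.1, 313.7], 0.49)]
lock_mouth [([353.9, 193.1], 0.67)]
red_key_head [([254.6, 310.2], 0.47)]
yellow_key_head [([273.3, 260.8], 0.64)]
blue_key [([232.5, 254.5], 0.87), ([264.1, 290.0], 0.72), ([303.8, 314.7], 0.52)]
carton_center [([369.5, 173.6], 0.45)]
rack [([264.3, 305.8], 0.81)]
strongbox [([353.8, 193.3], 0.7), ([263.6, 286.4], 0.16)]
top {'intrinsics': array([[475.26908064,   0.        , 281.23373307],
       [  0.        , 475.26908064, 215.82530646],
       [  0.        ,   0.        ,   1.        ]]), 'R': array([[ 0.01230488, -0.99972282, -0.02007151],
       [-0.99735805, -0.01083364, -0.07183009],
       [ 0.07159274,  0.02090235,
[... 407 characters left out ...]
ox [([345.7, 253.8], 0.76)]
{'clock': 0.9, 'qpos': array([ 1.11608818,  0.46858618, -0.04859688,  1.53247197,  0.02405682,
        1.14100928, -0.08230788]), 'qvel': array([ 0.00165883,  0.00059477,  0.00166916,  0.00114321,  0.00097449,
        0.00101645, -0.00053396]), 'joint_torque': array([ 3.00403481e-04, -5.07813227e+01, -8.00051889e-02, -2.36451852e+01,
       -6.10373332e-02,  3.11651558e-02,  3.00038914e-05]), 'tool_pos': array([ 0.27887729, -0.61472844,  0.22259405]), 'tool_rot': array([ 0.89009438,  1.38092651, -0.89007762]), 'force': array([ 0.01011488,  0.36446037, -0.22723165]), 'torque': array([ 0.00135132, -0.02349265,  0.00134094]), 'finger_gap': 0.08694247917866549} 0.0187
```

View pics/side0.png

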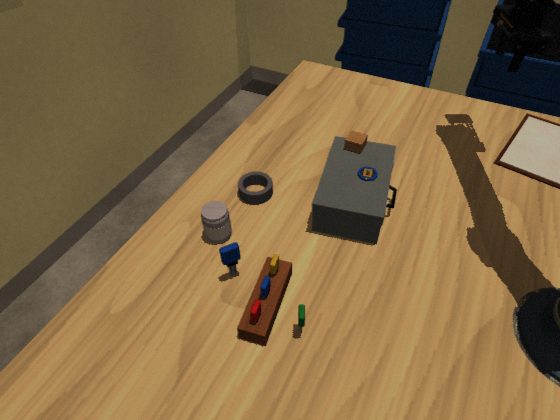

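View pics/top0.png

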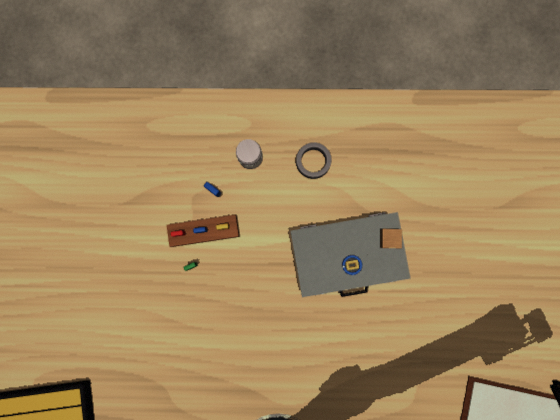

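Run:
```python
import cv2
s=cv2.imread("pics/side0.png"); t=cv2.imread("pics/top0.png")
a=cv2.resize(s[215:365,190:340],(600,600),interpolation=cv2.INTER_CUBIC);cv2.imwrite("pics/side0c.png",a)
b=cv2.resize(t[150:300,150:350],(800,600),interpolation=cv2.INTER_CUBIC);cv2.imwrite("pics/top0c.png",b)
```

```text
(no output)
```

View pics/side0c.png

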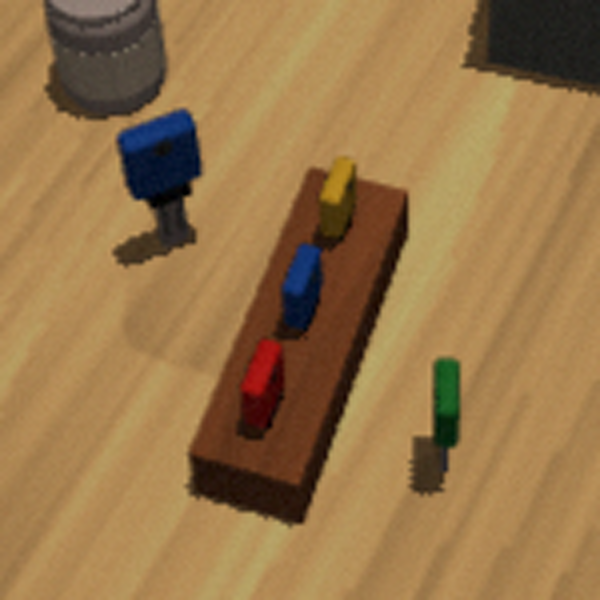

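View pics/top0c.png

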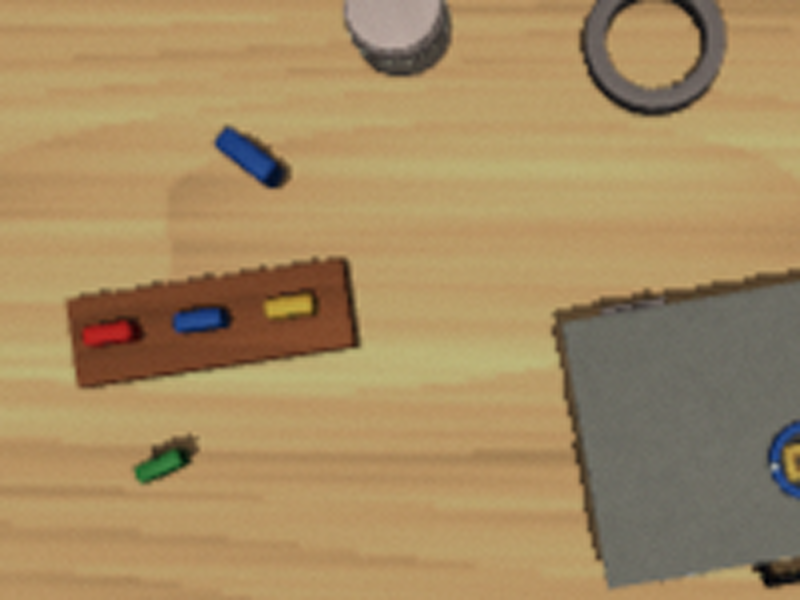

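The middle slot holds the blue key: side about (265,286), top about (200,230). The larger blue one at top (213,189) and the green one at (190,265) are look-alikes. The lock shows at top (352,265) and side (367,173).

```bash
cat > h.py <<'E'
import numpy as np, cv2
from scipy.optimize import least_squares
from scipy.spatial.transform import Rotation as Rn
from bench import arm, get_image, camera_info, spotter
CI={c:camera_info(c) for c in("side","top")}
def proj(X,c):
    i=CI[c];p=(i["R"]@np.atleast_2d(X).T+np.array(i["t"])[:,None]);p=i["intrinsics"]@p
    return (p[:2]/p[2]).T
def onz(uv,c,z):
    i=CI[c];d=i["R"].T@np.linalg.inv(i["intrinsics"])@np.array([*uv,1.]);o=-i["R"].T@i["t"]
    return o+d*(z-o[2])/d[2]
def tri(us,ut):
    f=lambda X:np.r_[(proj(X,"side")[0]-us),(proj(X,"top")[0]-ut)]
    r=least_squares(f,[.5,0,.08]);return r.x,r.fun
E
python3 - <<'E'
from h import *
s=cv2.imread("pics/side0.png"); t=cv2.imread("pics/top0.png")
def blobs(im,lo,hi,name):
    m=cv2.inRange(cv2.cvtColor(im,cv2.COLOR_BGR2HSV),lo,hi)
    n,l,st,ce=cv2.connectedComponentsWithStats(m)
    for k in range(1,n):
        if st[k,4]>20:
            ys,xs=np.where(l==k); r=cv2.minAreaRect(np.c_[xs,ys].astype(np.float32))
            print(name,st[k],ce[k].round(2),r)
for nm,lo,hi in (("blue",(105,120,40),(125,255,255)),("red",(0,200,120),(6,255,255)),("yel",(22,180,100),(30,255,255))):
    blobs(s[100:350],lo,hi,"side(row-100) "+nm) ; blobs(t[100:350],lo,hi,"top(row-100) "+nm)
for c,im,(x0,y0) in(("top",t,(320,235)),("side",s,(340,150))):
    cv2.imwrite(f"pics/{c}lock.png",cv2.resize(im[y0:y0+60,x0:x0+60],(600,600),interpolation=cv2.INTER_CUBIC))
E
```

```text
side(row-100) blue [358  67  20  14 108] [367.05  73.71] ((367.5, 73.5), (19.0, 13.0), 0.0)
side(row-100) blue [220 143  20  22 282] [229.78 153.02] ((230.00001525878906, 153.0), (17.076295852661133, 18.973663330078125), 71.56504821777344)
side(row-100) blue [261 176   9  21 130] [264.95 185.72] ((265.0, 186.0), (20.0, 8.0), 90.0)
top(row-100) blue [204  83  15  13  92] [211.4   88.52] ((211.3400115966797, 88.37998962402344), (15.800002098083496, 5.800000190734863), 36.86989974975586)
top(row-100) blue [194 127  12   6  59] [199.51 129.61] ((199.5, 129.5), (5.0, 11.0), 90.0)
top(row-100) blue [342 155  20  20 134] [352.07 164.62] ((351.75, 164.74998474121094), (19.091880798339844, 18.384775161743164), 45.0)
side(row-100) red [250 200  10  14  75] [254.79 206.27] ((254.7154998779297, 206.16378784179688), (5.383564472198486, 13.918484687805176), 23.198591232299805)
top(row-100) red [171 131  12   5  48] [176.   132.83] ((176.5, 133.0), (11.0, 4.0), 0.0)
```

View pics/toplock.png

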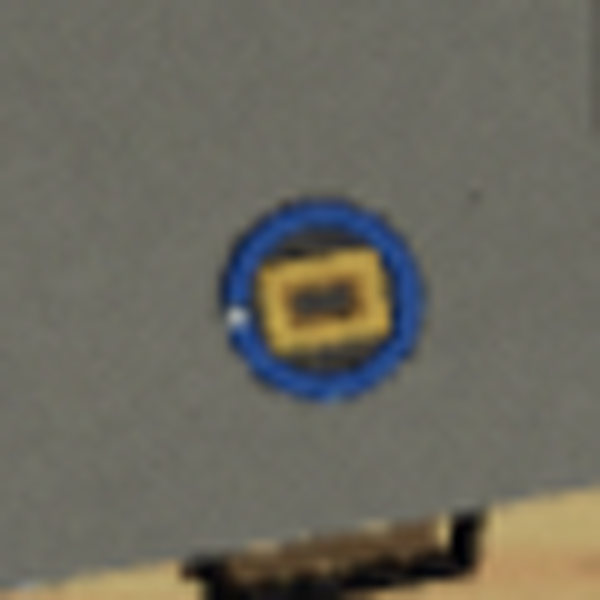

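View pics/sidelock.png

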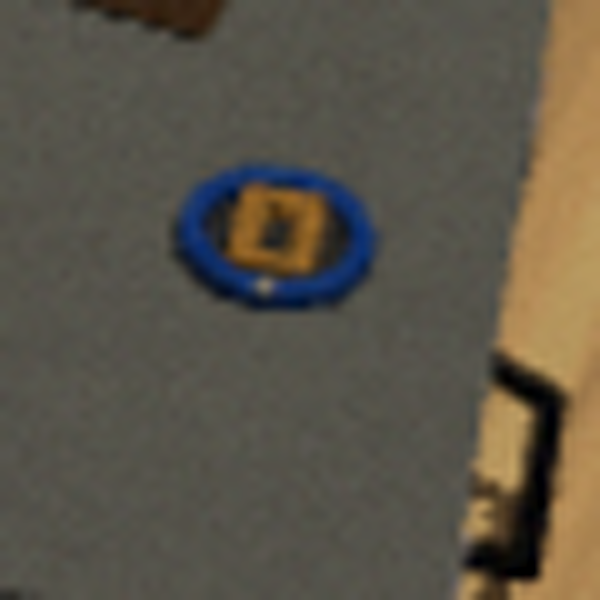

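Run:
```python
from h import *
s=cv2.imread("pics/side0.png"); t=cv2.imread("pics/top0.png")
print("lock tri",tri([367.05,173.2],[352.0,264.6]))
print("lock onz",onz([352,264.6],"top",.101),onz([367.05,173.2],"side",.101))
# key head
print("head top-face z.082",onz([199.5,229.6],"top",.082), "side centre z.065",onz([264.9,285.7],"side",.065))
# lid rectangle in top: corners refined by edges; gray mask
hsv=cv2.cvtColor(t,cv2.COLOR_BGR2HSV)
m=cv2.inRange(hsv,(0,0,60),(180,50,140)); m=cv2.morphologyEx(m,cv2.MORPH_OPEN,np.ones((5,5)))
n,l,st,ce=cv2.connectedComponentsWithStats(m[195:310,270:430])
k=1+np.argmax(st[1:,4]); ys,xs=np.where(l==k)
c,_=cv2.findContours((l==k).astype(np.uint8),cv2.RETR_EXTERNAL,cv2.CHAIN_APPROX_NONE)
r=cv2.boxPoints(cv2.minAreaRect(np.c_[xs+270,ys+195].astype(np.float32)))
P=np.array([onz(p,"top",.095) for p in r]);print(r,P.round(4))
e=np.diff(np.r_[P,P[:1]],axis=0);print(np.linalg.norm(e,axis=1),np.degrees(np.arctan2(e[:,1],e[:,0])))
m=cv2.inRange(hsv,(0,90,40),(14,190,130))[205:255,155:250]
cv2.imwrite("pics/rm.png",cv2.resize(m,None,fx=6,fy=6))
n,l,st,ce=cv2.connectedComponentsWithStats(m);k=1+np.argmax(st[1:,4]); ys,xs=np.where(l==k)
r=cv2.boxPoints(cv2.minAreaRect(np.c_[xs+155,ys+205].astype(np.float32)))
P=np.array([onz(p,"top",.04) for p in r]);print(r,P.round(4))
e=np.diff(np.r_[P,P[:1]],axis=0);print(np.linalg.norm(e,axis=1),np.degrees(np.arctan2(e[:,1],e[:,0])),P.mean(0))
st=arm.state();print(Rn.from_rotvec(st["tool_rot"]).as_matrix().round(3))
```

```text
lock tri (array([ 0.4956235 , -0.16947592,  0.09852482]), array([ 0.07493837,  0.00669836, -0.01919536, -0.07238438]))
lock onz [ 0.49552515 -0.16920431  0.101     ] [ 0.49517671 -0.16663656  0.101     ]
head top-face z.082 [0.57460188 0.19684386 0.082     ] side centre z.065 [0.57652369 0.1976074  0.065     ]
[[289.79645 228.7619 ]
 [397.29962 209.68877]
 [409.4038  277.91223]
 [301.90063 296.98535]] [[ 0.5785 -0.0218  0.095 ]
 [ 0.6269 -0.2774  0.095 ]
 [ 0.4659 -0.3049  0.095 ]
 [ 0.4177 -0.0522  0.095 ]]
[0.26005585 0.16339541 0.25727519 0.16363791] [ -79.27849156 -170.29055367  100.78118479   10.6846619 ]
[[166.01468 224.09781]
 [235.64792 213.6528 ]
 [239.01468 236.09778]
 [169.38144 246.54279]] [[0.5892 0.2899 0.04  ]
 [0.6174 0.1148 0.04  ]
 [0.5612 0.1052 0.04  ]
 [0.5329 0.2797 0.04  ]]
[0.17736703 0.05707619 0.17673775 0.05716254] [ -80.83492834 -170.38612933   99.1903472    10.24402113] [0.57519008 0.19740519 0.04      ]
[[ 0.     0.911  0.413]
 [-0.     0.413 -0.911]
 [-1.     0.     0.   ]]
```

```bash
cat >> h.py <<'E'
def plan(pos,yaw,yfrom=None):
    """row numbers (turn share, shift shares) from measured pose to TCP pos with tool x down, tool z at azimuth yaw(deg)"""
    s=arm.state();R0=Rn.from_rotvec(s["tool_rot"]).as_matrix()
    a=np.radians(yaw);z=np.array([np.cos(a),np.sin(a),0]);x=np.array([0,0,-1.]);R=np.c_[x,np.cross(z,x),z]
    rv=Rn.from_matrix(R0.T@R).as_rotvec()/np.radians(45); d=R0.T@(np.array(pos)-s["tool_pos"])/.25
    print("clock",round(s["clock"],2),"pos",s["tool_pos"].round(4),"yaw",np.degrees(np.arctan2(R0[1,2],R0[0,2])).round(2),"q",s["qpos"].round(2),"F",s["force"].round(1),"T",s["torque"].round(3),"gap",round(s["finger_gap"],4))
    print("turn",rv.round(4),"shift",d.round(4))
E
python3 - <<'E'
from h import *
print("green", onz([190,266],"top",.06)); print("bigblue",tri([229.8,253.0],[211.4,188.5]), tri([230,246],[211,188]))
plan([.5753,.1972,.2],9.5)
E
```

```text
green [0.48580009 0.22230448 0.06      ]
bigblue (array([0.67410382, 0.16975762, 0.08181563]), array([-0.38447057, -0.05084641,  0.19386919,  0.41469503])) (array([0.67259762, 0.16716145, 0.10289061]), array([-0.39056858, -0.05174694,  0.19698316,  0.42025924]))
clock 0.9 pos [ 0.2789 -0.6147  0.2226] yaw -65.6 q [ 1.12  0.47 -0.05  1.53  0.02  1.14 -0.08] F [ 0.   0.4 -0.2] T [ 0.001 -0.023  0.001] gap 0.0869
turn [-1.669e+00  2.000e-04  0.000e+00] shift [ 0.0903  2.4213 -2.468 ]
```

Emit:
{"method": "play_rows", "body": {
  "commands": [-0.9, 0, 0, 0, 0.9, -0.9, 0.5, -0.9, 0, 0, 0, 0.9, -0.9, 0.5, -0.9, 0, 0, 0, 0.9, -0.9, 0.5, -0.9, 0, 0, 0, 0.9, -0.9, 0.5, -0.9, 0, 0, 0, 0.9, -0.9, 0.5, -0.9, 0, 0, 0, 0.9, -0.9, 0.5, -0.9, 0, 0, 0, 0.9, -0.9, 0.5],
  "force": 20
}}

```text
clock: 1.6
tool_pos: [0.3929, -0.3115, 0.2231]
tool_rot: [0.339, 1.543, -0.337]
force: [0.8, -0.8, -0.8]
finger_gap: 0.0453
```

```bash
python3 -c "
from h import *
plan([.5753,.1972,.2],9.5)"
```

```text
clock 1.6 pos [ 0.3929 -0.3115  0.2231] yaw -24.69 q [ 0.87  0.2  -0.33  1.92  0.08  1.03  0.08] F [ 0.8 -0.8 -0.8] T [-0.005 -0.074 -0.062] gap 0.0453
turn [-0.7598  0.0013 -0.0016] shift [ 0.0955  2.1536 -0.1871]
```

Emit:
{"method": "play_rows", "body": {
  "commands": [-0.5, 0, 0, 0, 1, -0.09, 0.5, -0.5, 0, 0, 0, 1, -0.09, 0.5, -0.5, 0, 0, 0, 1, -0.09, 0.5, -0.5, 0, 0, 0, 1, -0.09, 0.5, -0.5, 0, 0, 0, 1, -0.09, 0.5, -0.5, 0, 0, 0, 1, -0.09, 0.5]
}}

```text
clock: 2.2
tool_pos: [0.4786, -0.068, 0.2243]
tool_rot: [0.025, 1.567, -0.019]
force: [-0.3, -0.3, -0.2]
finger_gap: 0.0435
```

```bash
python3 -c "
from h import *
plan([.5753,.1972,.2],9.5)"
```

```text
clock 2.2 pos [ 0.4786 -0.068   0.2243] yaw -1.58 q [ 0.55  0.2  -0.56  1.95  0.12  1.03 -0.09] F [-0.3 -0.3 -0.2] T [-0.015 -0.104  0.007] gap 0.0435
turn [-0.2463  0.0053 -0.0045] shift [0.1028 1.0708 0.357 ]
```

Emit:
{"method": "play_rows", "body": {
  "commands": [-0.246, 0.005, -0.004, 0.1, 1, 0.335, 0.5, -0.246, 0.005, -0.004, 0.1, 1, 0.335, 0.5, -0.246, 0.005, -0.004, 0.1, 1, 0.335, 0.5, -0.246, 0.005, -0.004, 0.1, 1, 0.335, 0.5, -0.246, 0.005, -0.004, 0.1, 1, 0.335, 0.5, -0.246, 0.005, -0.004, 0.1, 1, 0.335, 0.5, -0.246, 0.005, -0.004, 0.1, 1, 0.335, 0.5]
}}

```text
clock: 2.9
tool_pos: [0.5693, 0.1836, 0.2002]
tool_rot: [-0.132, 1.567, 0.137]
force: [-0.2, -0.5, 0.7]
finger_gap: 0.0435
```

```bash
python3 -c "
from h import *
plan([.5753,.1972,.15],9.5)"
```

```text
clock 2.9 pos [0.5693 0.1836 0.2002] yaw 9.79 q [ 0.1   0.44 -0.65  1.72  0.29  1.08 -0.47] F [-0.2 -0.5  0.7] T [ 0.031 -0.066  0.   ] gap 0.0435
turn [ 0.0065  0.0003 -0.0037] shift [0.2011 0.049  0.0327]
```

Emit:
{"method": "play_rows", "body": {
  "commands": [0.006, 0, -0.004, 0.2, 0.049, 0.033, 0.5, 0.006, 0, -0.004, 0.36, 0.049, 0.033, 0.5, 0.006, 0, -0.004, 0.36, 0.049, 0.033, 0.5, 0.006, 0, -0.004, 0.36, 0.049, 0.033, 0.5]
}}

```text
clock: 3.3
tool_pos: [0.5756, 0.1957, 0.1106]
tool_rot: [-0.13, 1.568, 0.128]
force: [0.3, 0.7, 0.6]
finger_gap: 0.0435
```

```bash
python3 -c "
from h import *
plan([.5753,.1972,.048],9.5)
a=get_image('top');b=get_image('side')
cv2.imwrite('pics/a1.png',np.hstack([cv2.resize(a[150:300,130:280],(400,400),interpolation=2),cv2.resize(b[200:350,190:340],(400,400),interpolation=2)])[:,:,::-1])"
```

```text
clock 3.3 pos [0.5756 0.1957 0.1106] yaw 9.42 q [ 0.04  0.55 -0.6   1.78  0.38  0.93 -0.56] F [0.3 0.7 0.6] T [-0.034 -0.112 -0.   ] gap 0.0435
turn [-0.0017 -0.0009  0.0015] shift [ 0.2504  0.0065 -0.    ]
```

View pics/a1.png

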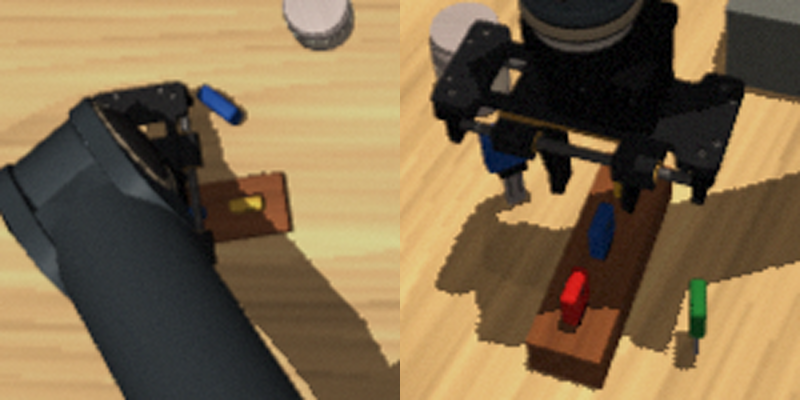

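Emit:
{"method": "play_rows", "body": {
  "commands": [0, 0, 0, 0.12, 0.006, 0, 0.5, 0, 0, 0, 0.245, 0.006, 0, 0.5, 0, 0, 0, 0.245, 0.006, 0, 0.5, 0, 0, 0, 0.245, 0.006, 0, 0.5]
}}

```text
clock: 3.8
tool_pos: [0.5782, 0.1986, 0.0536]
tool_rot: [-0.128, 1.56, 0.129]
force: [0.1, 0.6, 0.6]
finger_gap: 0.0432
```

```bash
python3 -c "
from h import *
plan([.5753,.1972,.048],9.5)
b=get_image('side')
cv2.imwrite('pics/a2.png',cv2.resize(b[200:350,190:340],(600,600),interpolation=2)[:,:,::-1])"
```

```text
clock 3.8 pos [0.5782 0.1986 0.0536] yaw 9.39 q [ 0.01  0.62 -0.56  1.82  0.44  0.82 -0.61] F [0.1 0.6 0.6] T [ 0.02  -0.087  0.028] gap 0.0432
turn [-0.0023  0.0084 -0.0005] shift [ 0.0222 -0.0036 -0.0124]
```

View pics/a2.png

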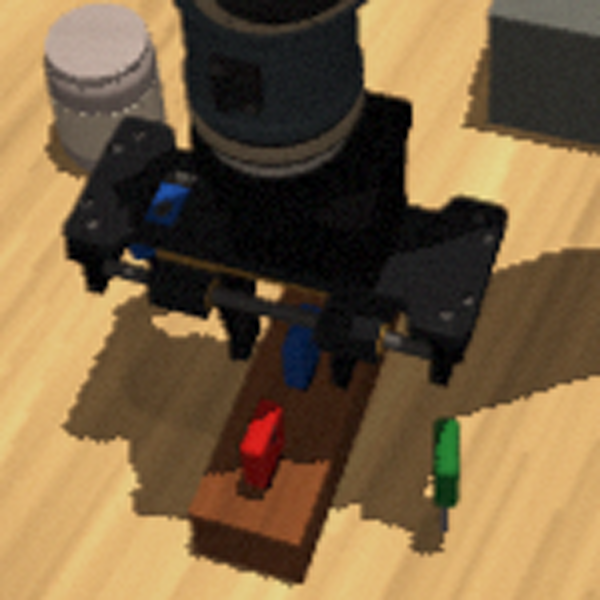

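Emit:
{"method": "play_rows", "body": {
  "commands": [-0.002, 0.008, 0, 0.02, -0.003, -0.011, 0.5, -0.002, 0.008, 0, 0.02, -0.003, -0.011, 0.5, -0.002, 0.008, 0, 0.02, -0.003, -0.011, 1, -0.002, 0.008, 0, 0.02, -0.003, -0.011, 1, -0.002, 0.008, 0, 0.02, -0.003, -0.011, 1, -0.002, 0.008, 0, 0.02, -0.003, -0.011, 1, -0.002, 0.008, 0, 0.02, -0.003, -0.011, 1],
  "force": 40
}}

```text
clock: 4.55
tool_pos: [0.5757, 0.1977, 0.049]
tool_rot: [-0.13, 1.566, 0.131]
force: [-6.9, -1.5, 3.4]
finger_gap: 0.0114
```

```bash
python3 -c "
from h import *
plan([.5753,.1972,.16],9.5)"
```

```text
clock 4.55 pos [0.5757 0.1977 0.049 ] yaw 9.49 q [ 0.    0.63 -0.56  1.82  0.44  0.82 -0.61] F [-6.9 -1.5  3.4] T [-0.151  1.163  0.089] gap 0.0114
turn [-0.0002  0.0009 -0.0007] shift [-0.4439 -0.0016 -0.0015]
```

Emit:
{"method": "play_rows", "body": {
  "commands": [0, 0, 0, -0.004, -0.002, -0.004, 1, 0, 0, 0, -0.004, -0.002, -0.005, 1]
}}

```text
clock: 4.75
tool_pos: [0.5744, 0.197, 0.05]
tool_rot: [-0.13, 1.566, 0.131]
force: [-0.7, 0.3, -0.5]
finger_gap: 0.0119
```

```bash
python3 -c "
from h import *
plan([.5753,.1972,.16],9.5)"
```

```text
clock 4.75 pos [0.5744 0.197  0.05  ] yaw 9.49 q [ 0.01  0.62 -0.56  1.82  0.44  0.82 -0.61] F [-0.7  0.3 -0.5] T [-0.028 -0.086 -0.038] gap 0.0119
turn [-0.0002  0.0009 -0.0007] shift [-0.4399  0.0006  0.0039]
```

Emit:
{"method": "play_rows", "body": {
  "commands": [0, 0, 0, -0.03, 0, 0, 1, 0, 0, 0, -0.1, 0, 0, 1, 0, 0, 0, -0.2, 0, 0, 1, 0, 0, 0, -0.4, 0, 0, 1, 0, 0, 0, -0.5, 0, 0, 1, 0, 0, 0, -0.5, 0, 0, 1],
  "force": 55
}}

```text
clock: 5.35
tool_pos: [0.5768, 0.1986, 0.1803]
tool_rot: [-0.127, 1.557, 0.132]
force: [0.9, 0.6, 0.0]
finger_gap: 0.0115
```

```bash
python3 -c "
from h import *
plan([.4955,-.1685,.2],10.5)
b=get_image('side')
cv2.imwrite('pics/a3.png',cv2.resize(b[170:350,190:340],(500,600),interpolation=2)[:,:,::-1])"
```

```text
clock 5.35 pos [0.5768 0.1986 0.1803] yaw 9.49 q [ 0.07  0.47 -0.64  1.72  0.32  1.04 -0.51] F [0.9 0.6 0. ] T [-0.017 -0.145 -0.022] gap 0.0115
turn [-0.0224  0.0127 -0.0028] shift [-0.0878 -1.3945 -0.5622]
```

View pics/a3.png

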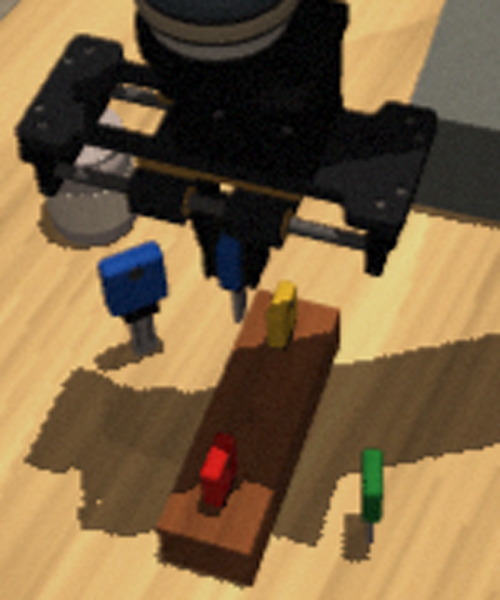

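Emit:
{"method": "play_rows", "body": {
  "commands": [-0.022, 0.012, -0.003, -0.08, -0.95, -0.38, 1, -0.022, 0.012, -0.003, -0.08, -0.95, -0.38, 1, -0.022, 0.012, -0.003, -0.08, -0.95, -0.38, 1, -0.022, 0.012, -0.003, -0.08, -0.95, -0.38, 1, -0.022, 0.012, -0.003, -0.08, -0.95, -0.38, 1, -0.022, 0.012, -0.003, -0.08, -0.95, -0.38, 1, -0.022, 0.012, -0.003, -0.08, -0.95, -0.38, 1]
}}

```text
clock: 6.1
tool_pos: [0.5197, -0.0547, 0.1957]
tool_rot: [-0.141, 1.572, 0.139]
force: [-0.2, 1.0, -0.3]
finger_gap: 0.0116
```

```bash
python3 -c "
from h import *
plan([.4955,-.1685,.18],10.5)"
```

```text
clock 6.1 pos [ 0.5197 -0.0547  0.1957] yaw 10.2 q [ 0.54  0.31 -0.63  1.89  0.22  1.01 -0.01] F [-0.2  1.  -0.3] T [ 0.051 -0.134  0.039] gap 0.0116
turn [-0.0066 -0.0079  0.0015] shift [ 0.0645 -0.4307 -0.1756]
```

Emit:
{"method": "play_rows", "body": {
  "commands": [-0.006, -0.008, 0.001, 0.06, -0.43, -0.175, 1, -0.006, -0.008, 0.001, 0.06, -0.43, -0.175, 1, -0.006, -0.008, 0.001, 0.06, -0.43, -0.175, 1, -0.006, -0.008, 0.001, 0.06, -0.43, -0.175, 1, -0.006, -0.008, 0.001, 0.06, -0.43, -0.175, 1]
}}

```text
clock: 6.6
tool_pos: [0.496, -0.1661, 0.1806]
tool_rot: [-0.144, 1.566, 0.147]
force: [0.5, -0.3, -0.5]
finger_gap: 0.0116
```

```bash
python3 -c "
from h import *
plan([.4955,-.1685,.16],10.5)
a=get_image('top');b=get_image('side')
cv2.imwrite('pics/b1t.png',a[:,:,::-1]);cv2.imwrite('pics/b1s.png',b[:,:,::-1])
cv2.imwrite('pics/b1.png',np.hstack([cv2.resize(a[215:315,300:400],(400,400),interpolation=2),cv2.resize(b[120:220,315:415],(400,400),interpolation=2)])[:,:,::-1])"
```

```text
clock 6.6 pos [ 0.496  -0.1661  0.1806] yaw 10.61 q [ 0.72  0.32 -0.58  1.91  0.21  0.97  0.23] F [ 0.5 -0.3 -0.5] T [ 0.043 -0.137  0.076] gap 0.0116
turn [ 0.0025 -0.0001 -0.002 ] shift [ 0.0824 -0.0092 -0.0038]
```

View pics/b1.png

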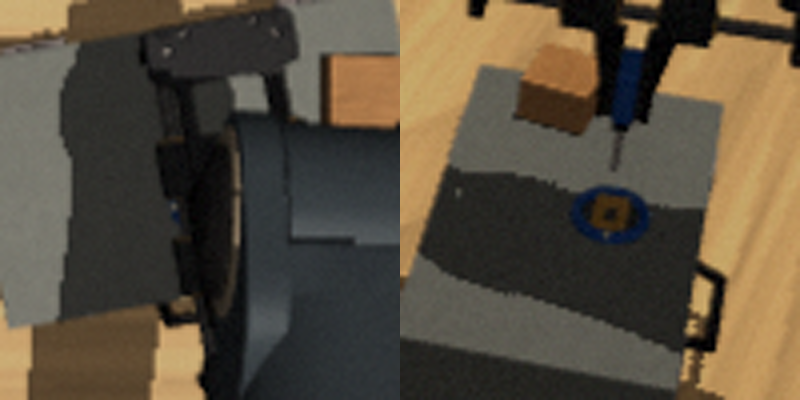

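Emit:
{"method": "play_rows", "body": {
  "commands": [0.002, 0, -0.002, 0.05, -0.009, -0.004, 1, 0.002, 0, -0.002, 0.11, -0.009, -0.004, 1, 0.002, 0, -0.002, 0.116, -0.009, -0.004, 1, 0.002, 0, -0.002, 0.116, -0.009, -0.004, 1]
}}

```text
clock: 7.1
tool_pos: [0.4957, -0.1668, 0.1514]
tool_rot: [-0.147, 1.566, 0.147]
force: [-0.1, -1.0, -0.4]
finger_gap: 0.0115
```

```bash
python3 -c "
from h import *
plan([.4955,-.169,.15],10.5)
s=arm.state();p=s['tool_pos']
print('pred tip',proj(p-[0,0,.0435],'side'),'head c',proj(p+[0,0,.0155],'side'),'lock',proj([.4955,-.169,.101],'side'))
b=get_image('side')
cv2.imwrite('pics/b2s.png',b[:,:,::-1])
cv2.imwrite('pics/b2.png',cv2.resize(b[140:200,335:395],(600,600),interpolation=2)[:,:,::-1])"
```

```text
clock 7.1 pos [ 0.4957 -0.1668  0.1514] yaw 10.73 q [ 0.71  0.36 -0.57  1.94  0.24  0.91  0.2 ] F [-0.1 -1.  -0.4] T [-0.052 -0.134 -0.006] gap 0.0115
turn [ 0.0051 -0.0005 -0.0004] shift [ 0.0058 -0.0084 -0.0024]
pred tip [[367.24854426 170.89812043]] head c [[370.62987725 151.36151427]] lock [[367.24401811 172.56602887]]
```

View pics/b2.png

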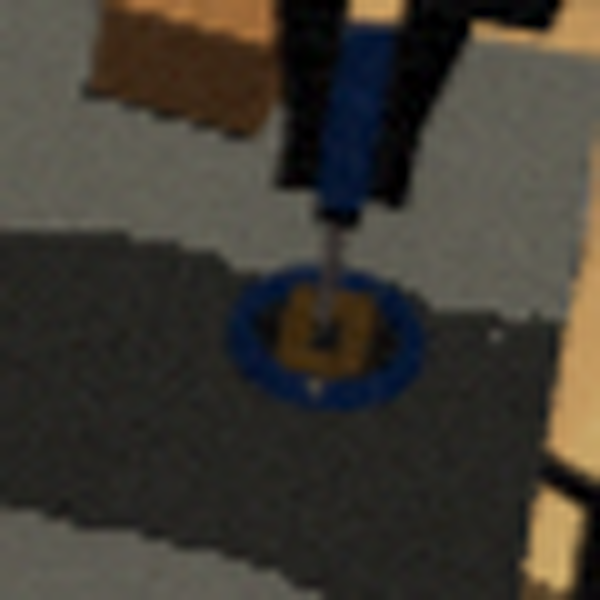

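Emit:
{"method": "play_rows", "body": {
  "commands": [0.004, 0, 0, 0.008, -0.007, -0.003, 1, 0.004, 0, 0, 0.02, -0.007, -0.003, 1, 0.004, 0, 0, 0.036, -0.007, -0.003, 1, 0.004, 0, 0, 0.036, -0.007, -0.003, 1]
}}

```text
clock: 7.55
tool_pos: [0.4954, -0.1691, 0.1426]
tool_rot: [-0.144, 1.566, 0.144]
force: [-0.2, -0.3, -1.0]
finger_gap: 0.0115
```

```bash
python3 -c "
from h import *
plan([.4952,-.1686,.138],10.5)
b=get_image('side')
cv2.imwrite('pics/b3.png',cv2.resize(b[140:200,335:395],(600,600),interpolation=2)[:,:,::-1])"
```

```text
clock 7.55 pos [ 0.4954 -0.1691  0.1426] yaw 10.52 q [ 0.7   0.37 -0.56  1.95  0.25  0.89  0.2 ] F [-0.2 -0.3 -1. ] T [-0.116 -0.124  0.015] gap 0.0115
turn [0.0004 0.     0.0003] shift [ 0.0183  0.0023 -0.0003]
```

View pics/b3.png

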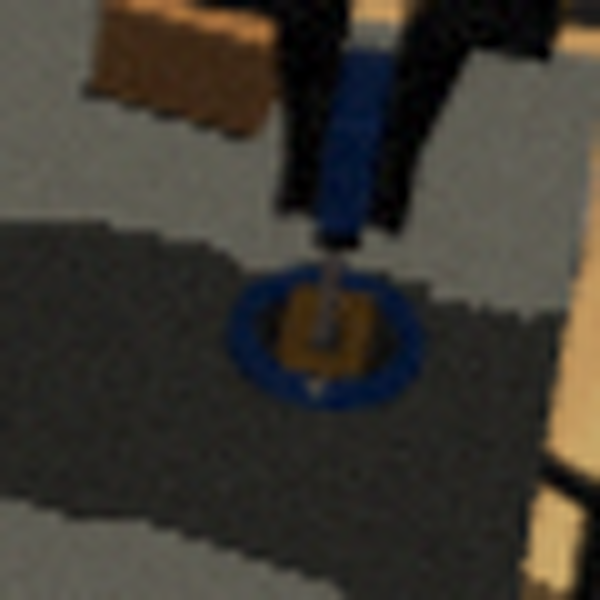

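Emit:
{"method": "play_rows", "body": {
  "commands": [0, 0, 0, 0.006, 0, 0, 1, 0, 0, 0, 0.012, 0, 0, 1, 0, 0, 0, 0.016, 0, 0, 1, 0, 0, 0, 0.016, 0, 0, 1]
}}

```text
clock: 8.0
tool_pos: [0.4956, -0.1694, 0.1388]
tool_rot: [-0.144, 1.566, 0.144]
force: [-0.1, -0.5, 0.3]
finger_gap: 0.0116
```

```bash
python3 -c "
from h import *
plan([.4952,-.1686,.138],10.5)"
```

```text
clock 8.0 pos [ 0.4956 -0.1694  0.1388] yaw 10.51 q [ 0.7   0.37 -0.56  1.95  0.26  0.88  0.19] F [-0.1 -0.5  0.3] T [-0.385 -0.174  0.018] gap 0.0116
turn [0.0002 0.0005 0.0008] shift [ 0.0032  0.0035 -0.0009]
```

Emit:
{"method": "play_rows", "body": {
  "commands": [0, 0, 0, 0.006, 0, 0, 1, 0, 0, 0, 0.012, 0, 0, 1, 0, 0, 0, 0.016, 0, 0, 1, 0, 0, 0, 0.016, 0, 0, 1]
}}

```text
clock: 8.4
tool_pos: [0.4962, -0.1695, 0.1373]
tool_rot: [-0.146, 1.565, 0.142]
force: [-5.0, -0.1, 17.8]
finger_gap: 0.0113
```

```bash
python3 -c "
from h import *
plan([.4952,-.1686,.138],10.5)"
```

```text
clock 8.4 pos [ 0.4962 -0.1695  0.1373] yaw 10.5 q [ 0.7   0.38 -0.56  1.96  0.26  0.88  0.19] F [-5.  -0.1 17.8] T [0.079 1.247 0.039] gap 0.0113
turn [0.     0.0008 0.003 ] shift [-0.0027  0.0043 -0.0033]
```

Emit:
{"method": "play_rows", "body": {
  "commands": [0.1, 0, 0, 0.005, 0.001, -0.004, 1, 0.18, 0, 0, 0.006, 0.001, -0.004, 1, 0, 0, 0, 0.006, 0.001, -0.004, 1, -0.15, 0, 0, 0.006, 0.001, -0.004, 1, 0, 0, 0, 0.007, 0.001, -0.004, 1, 0.15, 0, 0, 0.008, 0.001, -0.004, 1, 0, 0, 0, 0.008, 0.001, -0.004, 1]
}}

```text
clock: 9.1
tool_pos: [0.4941, -0.1697, 0.1351]
tool_rot: [-0.146, 1.567, 0.142]
force: [-0.3, -1.4, 0.6]
finger_gap: 0.0116
```

```bash
python3 -c "
from h import *
plan([.4952,-.1686,.138],10.5)"
```

```text
clock 9.1 pos [ 0.4941 -0.1697  0.1351] yaw 10.52 q [ 0.7   0.38 -0.56  1.96  0.26  0.87  0.19] F [-0.3 -1.4  0.6] T [-0.308  0.258  0.028] gap 0.0116
turn [ 0.0005 -0.0022  0.0034] shift [-0.0115  0.0033  0.0049]
```

Emit:
{"method": "play_rows", "body": {
  "commands": [0, -0.002, 0.003, 0.006, 0.001, 0.001, 1, 0, -0.002, 0.003, 0.012, 0.002, 0.001, 1, 0.15, -0.002, 0.003, 0.016, 0.002, 0.001, 1, 0, 0, 0, 0.016, 0.002, 0.001, 1, -0.15, 0, 0, 0.017, 0.002, 0.001, 1, 0, 0, 0, 0.018, 0.002, 0.001, 1]
}}

```text
clock: 9.7
tool_pos: [0.4949, -0.1696, 0.1313]
tool_rot: [-0.145, 1.566, 0.139]
force: [-1.5, -1.3, 5.6]
finger_gap: 0.0114
```

```bash
python3 -c "
from h import *
plan([.4952,-.1686,.138],10.5)"
```

```text
clock 9.7 pos [ 0.4949 -0.1696  0.1313] yaw 10.35 q [ 0.69  0.38 -0.55  1.96  0.27  0.87  0.18] F [-1.5 -1.3  5.6] T [-0.412  0.259 -0.009] gap 0.0114
turn [-0.0033 -0.0008  0.0043] shift [-0.0267  0.0037  0.0021]
```

Emit:
{"method": "play_rows", "body": {
  "commands": [0, 0, 0.003, 0.006, 0.001, -0.001, 1, 0.1, 0, 0.003, 0.01, 0.001, -0.001, 1, -0.1, 0, 0.003, 0.013, 0.001, -0.001, 1, 0, 0, 0.003, 0.015, 0.001, -0.001, 1]
}}

```text
clock: 10.1
tool_pos: [0.4952, -0.1697, 0.128]
tool_rot: [-0.142, 1.565, 0.14]
force: [-0.8, -0.8, 6.3]
finger_gap: 0.0119
```

```bash
python3 -c "
from h import *
plan([.4952,-.1686,.138],10.5)"
```

```text
clock 10.1 pos [ 0.4952 -0.1697  0.128 ] yaw 10.27 q [ 0.69  0.39 -0.55  1.97  0.27  0.86  0.18] F [-0.8 -0.8  6.3] T [-0.326  0.091  0.009] gap 0.0119
turn [-0.0051  0.001   0.002 ] shift [-0.0399  0.0044  0.0007]
```

Emit:
{"method": "play_rows", "body": {
  "commands": [0.15, 0, 0.002, 0.004, 0.001, 0, 1, 0.3, 0, 0.002, 0.005, 0.001, 0, 1, 0.4, 0, 0.002, 0.005, 0.001, 0, 1, 0.3, 0, 0.002, 0.005, 0.001, 0, 1, 0.45, 0, 0.002, 0.005, 0.001, 0, 1, 0.35, 0, 0.002, 0.005, 0.001, 0, 1, 0.5, 0, 0.002, 0.006, 0.001, 0, 1]
}}

```text
clock: 10.8
tool_pos: [0.4953, -0.1699, 0.1265]
tool_rot: [0.171, 1.563, -0.171]
force: [-1.1, -1.9, 4.1]
finger_gap: 0.0119
```

```bash
python3 -c "
from h import *
plan([.4952,-.1686,.138],10.5)"
```

```text
clock 10.8 pos [ 0.4953 -0.1699  0.1265] yaw -12.46 q [ 0.62  0.37 -0.46  1.97  0.22  0.84 -0.17] F [-1.1 -1.9  4.1] T [-0.374  0.157  0.07 ] gap 0.0119
turn [-5.102e-01  1.700e-03 -1.000e-04] shift [-0.0459  0.0049 -0.0013]
```

Emit:
{"method": "play_rows", "body": {
  "commands": [0, 0, 0.002, 0.005, 0.001, -0.001, 1, 0.1, 0, 0.002, 0.006, 0.001, -0.001, 1, -0.1, 0, 0.002, 0.007, 0.001, -0.001, 1, 0.1, 0, 0.002, 0.008, 0.001, -0.001, 1, -0.05, 0, 0.002, 0.008, 0.001, -0.001, 1]
}}

```text
clock: 11.3
tool_pos: [0.4952, -0.1698, 0.1244]
tool_rot: [0.142, 1.564, -0.14]
force: [-1.2, -2.4, -0.1]
finger_gap: 0.0115
```

```bash
python3 -c "
from h import *
plan([.4952,-.1686,.138],10.5)"
```

```text
clock 11.3 pos [ 0.4952 -0.1698  0.1244] yaw -10.26 q [ 0.63  0.38 -0.47  1.97  0.22  0.84 -0.14] F [-1.2 -2.4 -0.1] T [-0.675  0.083  0.055] gap 0.0115
turn [-0.4613  0.0026 -0.0014] shift [-0.0545  0.0049 -0.0007]
```

Emit:
{"method": "play_rows", "body": {
  "commands": [0, 0.002, 0, 0.008, 0.002, 0, 1, 0, 0.002, 0, 0.018, 0.002, 0, 1, 0, 0.002, 0, 0.028, 0.002, 0, 1, 0, 0.002, 0, 0.038, 0.002, 0, 1, 0, 0.002, 0, 0.04, 0.002, 0, 1]
}}

```text
clock: 11.8
tool_pos: [0.4951, -0.1698, 0.1141]
tool_rot: [0.143, 1.566, -0.142]
force: [-0.6, -3.0, 2.4]
finger_gap: 0.0113
```

```bash
python3 -c "
from h import *
plan([.4952,-.1686,.11],10.5)"
```

```text
clock 11.8 pos [ 0.4951 -0.1698  0.1141] yaw -10.39 q [ 0.62  0.39 -0.46  1.98  0.23  0.82 -0.15] F [-0.6 -3.   2.4] T [-0.686  0.144  0.045] gap 0.0113
turn [-4.642e-01  4.000e-04 -1.200e-03] shift [ 0.0165  0.0049 -0.0007]
```

Emit:
{"method": "play_rows", "body": {
  "commands": [0, 0, 0, 0.008, 0.003, 0, 1, 0.05, 0, 0, 0.014, 0.003, 0, 1, -0.05, 0, 0, 0.018, 0.003, 0, 1, 0, 0, 0, 0.02, 0.003, 0, 1, 0, 0, 0, 0.02, 0.003, 0, 1]
}}

```text
clock: 12.3
tool_pos: [0.4952, -0.1698, 0.1099]
tool_rot: [0.144, 1.566, -0.144]
force: [-3.1, -3.3, 8.4]
finger_gap: 0.0117
```

```bash
python3 -c "
from h import *
plan([.4952,-.1686,.11],10.5)
b=get_image('side')
cv2.imwrite('pics/b4.png',cv2.resize(b[140:200,335:395],(600,600),interpolation=2)[:,:,::-1])"
```

```text
clock 12.3 pos [ 0.4952 -0.1698  0.1099] yaw -10.53 q [ 0.62  0.4  -0.46  1.98  0.24  0.81 -0.16] F [-3.1 -3.3  8.4] T [-0.68   0.738 -0.021] gap 0.0117
turn [-4.672e-01  1.000e-04  4.000e-04] shift [-0.0005  0.0049 -0.001 ]
```

View pics/b4.png

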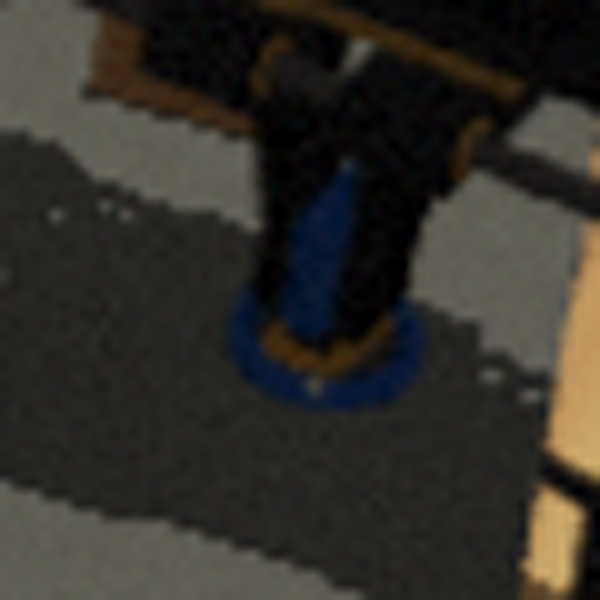

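Emit:
{"method": "play_rows", "body": {
  "commands": [0, 0, 0, 0.008, 0.002, -0.001, 1, 0.06, 0, 0, 0.011, 0.002, -0.001, 1, -0.06, 0, 0, 0.011, 0.002, -0.001, 1, 0, 0, 0, 0.011, 0.002, -0.001, 1]
}}

```text
clock: 12.75
tool_pos: [0.4953, -0.1698, 0.1097]
tool_rot: [0.143, 1.566, -0.147]
force: [-6.9, -0.8, 21.7]
finger_gap: 0.0115
```

```bash
python3 -c "
from h import *
plan([.4952,-.1686,.11],10.5)"
```

```text
clock 12.75 pos [ 0.4953 -0.1698  0.1097] yaw -10.58 q [ 0.62  0.4  -0.46  1.98  0.24  0.81 -0.16] F [-6.9 -0.8 21.7] T [-0.343  1.672  0.018] gap 0.0115
turn [-4.684e-01  3.000e-04  2.900e-03] shift [-0.0013  0.0047 -0.0015]
```

Emit:
{"method": "play_rows", "body": {
  "commands": [0.15, 0, 0, 0.004, 0, -0.002, 1, 0.3, 0, 0, 0.004, 0, -0.002, 1, 0.45, 0, 0, 0.004, 0, -0.002, 1, 0.6, 0, 0, 0.004, 0, -0.002, 1, 0.75, 0, 0, 0.004, 0, -0.002, 1, 0.9, 0, 0, 0.004, 0, -0.002, 1, 1, 0, 0, 0.004, 0, -0.002, 1, 1, 0, 0, 0.004, 0, -0.002, 1]
}}

```text
clock: 13.55
tool_pos: [0.4952, -0.1702, 0.1098]
tool_rot: [0.756, 1.432, -0.76]
force: [-3.0, -2.1, 10.8]
finger_gap: 0.0116
```

```bash
python3 -c "
from h import *
plan([.4952,-.1697,.11],-90)"
```

```text
clock 13.55 pos [ 0.4952 -0.1702  0.1098] yaw -55.72 q [ 0.47  0.37 -0.28  1.99  0.15  0.79 -0.86] F [-3.  -2.1 10.8] T [-0.486  0.819  0.026] gap 0.0116
turn [7.618e-01 4.800e-03 2.000e-04] shift [-0.0006  0.0012 -0.0017]
```

Emit:
{"method": "play_rows", "body": {
  "commands": [0.15, 0, 0, 0.004, 0, -0.001, 1, 0.3, 0, 0, 0.004, 0, -0.001, 1, 0.45, 0, 0, 0.004, 0, -0.001, 1, 0.6, 0, 0, 0.004, 0, -0.001, 1, 0.76, 0, 0, 0.004, 0, -0.001, 1, 0.76, 0, 0, 0.004, 0, -0.001, 1]
}}

```text
clock: 14.15
tool_pos: [0.4951, -0.1703, 0.1098]
tool_rot: [1.207, 1.204, -1.212]
force: [-4.6, -2.2, 10.2]
finger_gap: 0.0117
```

```bash
python3 -c "
from h import *
plan([.4952,-.1697,.11],-97)
b=get_image('side')
cv2.imwrite('pics/c1.png',cv2.resize(b[140:200,335:395],(600,600),interpolation=2)[:,:,::-1])"
```

```text
clock 14.15 pos [ 0.4951 -0.1703  0.1098] yaw -90.09 q [ 0.36  0.36 -0.14  2.    0.08  0.78 -1.4 ] F [-4.6 -2.2 10.2] T [-0.479  0.973  0.063] gap 0.0117
turn [ 0.1535  0.0058 -0.0015] shift [-0.0008  0.0005 -0.0025]
```

View pics/c1.png

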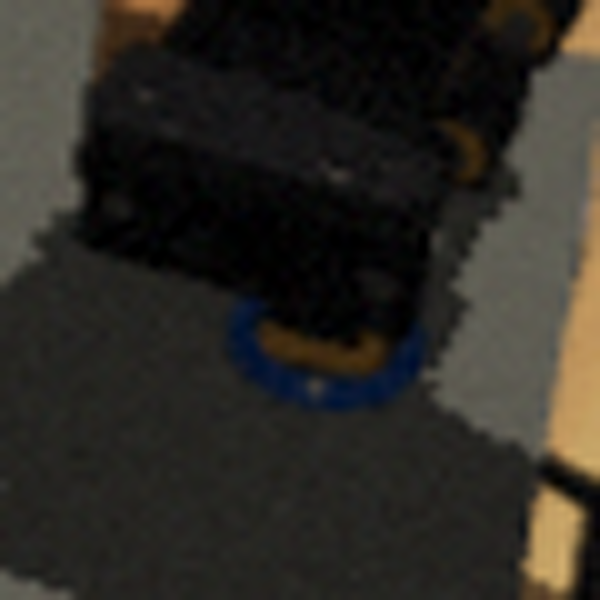

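Emit:
{"method": "play_rows", "body": {
  "commands": [0.08, 0, 0, 0.004, 0, -0.001, 1, 0.15, 0, 0, 0.004, 0, -0.001, 1, 0.15, 0, 0, 0.004, 0, -0.001, 1]
}}

```text
clock: 14.5
tool_pos: [0.4951, -0.1703, 0.1098]
tool_rot: [1.293, 1.146, -1.298]
force: [-3.9, -0.6, 10.2]
finger_gap: 0.0116
```

```bash
python3 -c "
from h import *
plan([.4952,-.1697,.11],-100)"
```

```text
clock 14.5 pos [ 0.4951 -0.1703  0.1098] yaw -96.82 q [ 0.34  0.36 -0.12  2.    0.07  0.78 -1.5 ] F [-3.9 -0.6 10.2] T [-0.418  1.022  0.199] gap 0.0116
turn [ 0.0706  0.0066 -0.0021] shift [-0.0006  0.0002 -0.0023]
```

Emit:
{"method": "play_rows", "body": {
  "commands": [0.07, 0, 0, 0.004, 0, -0.001, 1, 0.07, 0, 0, 0.004, 0, -0.001, 1]
}}

```text
clock: 14.7
tool_pos: [0.4951, -0.1702, 0.1098]
tool_rot: [1.333, 1.116, -1.339]
force: [-2.5, -1.5, 10.8]
finger_gap: 0.012
```

```bash
python3 -c "
from h import *
plan([.4952,-.1697,.11],-104)"
```

```text
clock 14.7 pos [ 0.4951 -0.1702  0.1098] yaw -100.02 q [ 0.33  0.36 -0.1   2.    0.06  0.78 -1.55] F [-2.5 -1.5 10.8] T [-0.418  1.096  0.262] gap 0.012
turn [ 0.0884  0.0076 -0.0027] shift [-0.0007 -0.0001 -0.0021]
```

Emit:
{"method": "play_rows", "body": {
  "commands": [0.01, 0, 0, 0.003, 0, -0.001, 1, 0.01, 0, 0, 0.003, 0, -0.001, 1, 0.01, 0, 0, 0.003, 0, -0.001, 1, 0.01, 0, 0, 0.003, 0, -0.001, 1]
}}

```text
clock: 15.1
tool_pos: [0.4951, -0.1703, 0.1098]
tool_rot: [1.338, 1.111, -1.345]
force: [-3.0, -1.1, 9.7]
finger_gap: 0.0117
```

```bash
python3 -c "
from h import *
plan([.4952,-.1697,.11],-101)
for i in range(4):
    b=get_image('side'); s=arm.state(); print(s['torque'].round(3),s['force'].round(1),s['tool_pos'].round(4))
a=get_image('top')
cv2.imwrite('pics/c2.png',np.hstack([cv2.resize(a[215:315,300:400],(400,400),interpolation=2),cv2.resize(b[140:200,335:395],(400,400),interpolation=2)])[:,:,::-1])"
```

```text
clock 15.1 pos [ 0.4951 -0.1703  0.1098] yaw -100.46 q [ 0.33  0.36 -0.1   2.    0.06  0.78 -1.56] F [-3.  -1.1  9.7] T [-0.437  0.972  0.285] gap 0.0117
turn [ 0.012   0.0088 -0.0026] shift [-0.0006 -0.0002 -0.0023]
[-0.389  0.885  0.344] [-3.4 -1.2  8.9] [ 0.4951 -0.1702  0.1099]
[-0.417  0.945  0.293] [-2.2 -1.5  8.9] [ 0.4951 -0.1702  0.1098]
[-0.445  0.981  0.326] [-3.4 -1.5  8.4] [ 0.4951 -0.1702  0.1098]
[-0.43   0.934  0.278] [-4.2 -2.1  8.3] [ 0.4951 -0.1703  0.1099]
```

View pics/c2.png

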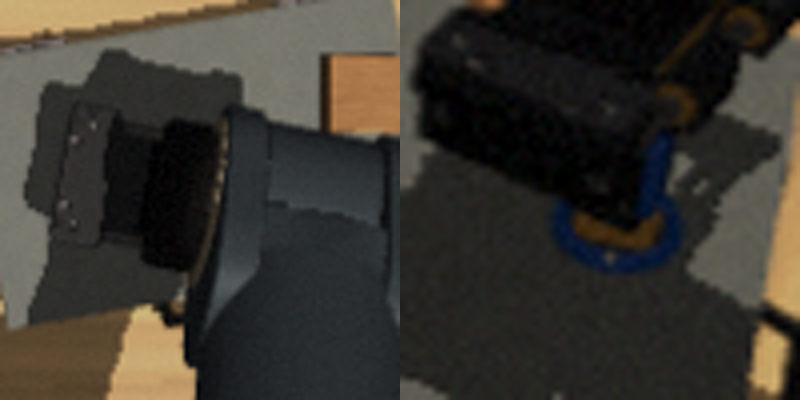

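```bash
python3 -c "
from h import *
print(arm.hand_in()); s=arm.state(); print(s['clock'],s['tool_pos'],s['torque'],s['force'],s['finger_gap'])"
```

```text
the job is handed in; nothing more can be done
None
the job is handed in; nothing more can be done
```

I took the blue key from the middle slot of the rack, pushed it fully home in the blue-ringed lock, and turned it clockwise. I handed in at about 15.4 s with the key still gripped at 55 N and held turned.

- **Pins and disc:** the key stuck at about 7 mm and slipped past with a small to-and-fro. I worked it past 12 mm the same way. The disc gave way at about 0.4 rad clockwise with at most about 10 N of push.
- **Home before turning:** the key stopped hard at about 34 mm. A push of 22 N moved it only 0.2 mm further.
- **Turn:** the gripper turned about 111° from the keyway's rest angle. The twist on the wrist settled at about 0.3 N m, well above the 0.13 N m the spring needs. I take this to mean the plug is past a quarter turn and against its stop. I could not see the plug's angle, so this rests on the gripper angle and the twist.
- **Other things:** in the last top picture the carton looks unmoved. After the blue key was lifted out, the other two keys were still in the rack and the larger blue and green keys stood as before. I took no full-scene picture at the end, so the tape roll and tin were not checked again; I saw no sign of contact with them.
- **Measurements that disagreed:** the two cameras put the lock 2 to 3 mm apart. I used a compromise between them, and the bevel and lock guided the key in. About 3 to 4 N of sideways force remained at the end.

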